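Clamp a hex nut in a small fixture vise

ROBOT

A 6-joint arm with a two-finger parallel gripper is mounted at the origin on a cart in front of the work surface, level with it; the furniture and walls round the work are solid. World frame = base frame: x ahead of the robot, y to its left, z up, the work surface at z = 0. Lengths are in m, angles in degrees, forces in N, time in s.
With the tool pointing down it reaches from about 0.4 to 0.825 m from the base axis. Payload 7 kg.
Tool frame: the origin (TCP) lies on the centre line of the jaws, within the pads' length; the fingertips stand 19 mm ahead of it and the grasp point (between the pads) is the TCP; z points along the fingers, y is the line along which they close (so a half turn about z gives the same grasp; the last joint's range is limited). The gripper opens to 88 mm and grips with 3 to 60 N. Pads are 19 mm wide; open, the fingers measure 130 mm over their backs; the gripper's body (78 mm by 193 mm) begins 47 mm behind the grasp point.
Start: joints at [87.153, 20.546, 0.682, 0, -70.136, -16.507], TCP at [0.224, 0.637, 0.22] pointing down, gripper open.
Joint ranges: [-176.03, 176.03], [-82.01, 121.73], [-58.28, 71.71], [-173.87, 95.51], [-174.79, -0.11], [-173.66, 173.66]. Speed limits (degrees/s): [136.94, 136.94, 172.46, 180, 180, 180].

INTERFACE

Orientations are given as [roll, pitch, yaw] about the fixed x, y, z axes, in that order (R = Rz(yaw) Ry(pitch) Rx(roll)).
In Python, from plant import get_state, capture, close_job gives the robot as it stands.
- The arm moves only by the tool apply_moves, never from a script. Its argument "targets" is a list of rows, each a list of 7 numbers: the opening, from 0 (shut) to 1 (fully open), then the shift along the tool's x, y, z normalised to -1 to 1, where 1 is 1000 mm, then the turn, a rotation vector about the tool's x, y, z normalised to -1 to 1, where 1 is 90 degrees. In form: [[claw, tx, ty, tz, ax, ay, az], ...]. A call has 1 to 20 rows; each row shifts and turns the commanded pose from where the row before left it, along the tool's axes as they then stand; what a row does not reach is not made up. A row lasts 1/12 s, in which the tool goes at most 41.7 mm and 7.16 degrees, less where a joint would pass 70% of its speed; a pose out of reach is approached as far as the arm can. A call with a number of a shift or a turn outside -1 to 1 is refused whole. A call with a gripper value outside its range is refused whole. The fingers move at their own pace and stop on an object; "newtons" is the grip in N (left out, the last holds). Time passes only in rows, so rows that do not move let the fingers close. It gives the time, the measured TCP pose, the force, the opening and the grip force at its end, in the units of the state.
- get_state(): the state, without advancing time (a new reading comes with each control period).
- capture(name): name is "side" or "top" or "wrist"; returns a dict with "frame" (400x640x3 uint8, red, green, blue), "range_z" (400x640 float32, m along the optical axis (not along the pixel's ray), 0 where there is no reading), "camera_matrix" (3x3 intrinsics, pixels), "k1" (the pictures are not rectified: a ray, as slopes to the right and down, at radius r is drawn at 1 + k1 r^2 times it, then the intrinsics apply), "T" (4x4, takes a point from camera to world coordinates). Camera axes: x right, y down, z forward; pixel columns grow to the right and rows downward; lengths in m; the calibration is good to about 2 mm. A picture is of the moment at which its call begins.
- close_job(): hands the job in; it is judged then, once.
The state is a dict: "time_s": time; "joints": joint angles; "qd": joint speeds; "joint_torque": joint torques, N m; "tcp_pos": TCP position; "eef_rot": TCP orientation; "contact_force": force on the tool from outside, world axes, zero at the start; "moment": the same for the moment, N m; "gripper_width": finger opening in m; "gripper_force": force on a finger pad.
Only numpy, scipy, OpenCV 4.12 (cv2) and the standard library are available. Lean on these libraries where they do the work, as an engineer would, in place of code of your own. Each camera call takes 0.05 s, during which the arm holds its last target. There are 200 camera calls.

TASK

Set the black hex nut flat on the bed of the small blue vise, two of its flats facing the jaws, and let go of it. Then turn the vise's T-handle clockwise, seen from above, until rising resistance tells you that the nut is firmly clamped; do not overtighten, and let go of the handle. Leave the bearing, the ring and the black spool where they are.

Things in the scene. Friction and masses are not known exactly. Their poses are not given: they have to be found in the camera images.
- nut: Black hexagonal nut, 28 mm high, 54 mm across flats, 62 mm across corners, 0.2 to 0.4 kg, lying flat on the bench. Origin: centre of its underside, z up. Its x axis is square to a pair of flats; its y axis runs through two corners (like pairs every 60 degrees).
- vise: Small blue fixture vise with right-angle drive, 84 x 236 mm, fixed to the bench, turned by up to 0.3 rad. Origin: on the bench under the middle of the bed; jaws close along its y axis. Fixed jaw on the -y side, moving jaw on the +y side, then a gear housing 60 mm square, 58 mm high, centred at y = +119 mm. Both jaws are 60 mm wide and rise 13 mm above the bed: the nut's top 15 mm stands clear.
- bed (a point): Middle of the vise's flat steel bed, where the nut is to lie; 20 mm above the vise's origin, axes as the vise's. The fixed jaw is shimmed: its face stands anywhere from y = -32 to -29 mm and is not measured, so the screw angle at which the nut gets gripped cannot be calculated.
- jaw: Moving steel jaw of the vise, 60 mm wide (x), 13 mm high. Origin: lower middle of its gripping face, on the bed, axes as the vise's. It stands at y = +34 mm in the vise's frame at screw 0 and moves 5 mm towards the fixed jaw (to -y) per rad of screw. Once it meets the nut, disc springs in the drive yield (at most 20 N per mm).
- screw (a joint): Turn of the upright screw with the T-handle, rad; grows clockwise seen from above, which closes the jaws. Starts at 0 to 0.5, stop at 6; grips the nut between 1.8 and 2.9: two or more grasps. Free turning takes about 0.32 N m; each N of clamping adds 0.005. Firmly clamped: about 0.17 N m above free turning (34 N); under 0.12 above is too loose, over 0.26 overtight. Friction holds it when let go.
- t_bar (a point): Middle of the T-handle's cross bar, on the screw's axis (vise frame x 0, y +115, z +91 mm); axes turn with the handle. Level round steel bar, 11 mm thick, 70 mm long over its black end balls (14 mm), along this point's x axis (the vise's x axis at screw 0). Below it 25 mm of 11 mm spindle are free. A torsion spring, 3 N m per rad, links handle and screw.
- bearing: Bystander: steel ball bearing, 62 mm diameter, 13 mm high, lying on the bench. Origin: centre of its underside.
- ring: Bystander: steel ring gauge, 38 mm diameter, 16 mm high, lying on the bench. Origin: centre of its underside.
- spool: Bystander: black spool, 27 mm diameter, 47 mm high, standing in front of the vise. Origin: centre of its underside.

How it is judged (in metres and radians):
On the way:
1. the nut lies flat on the bed between the open jaws, not yet clamped, and is let go (z of nut in the frame of vise between 0.016 and 0.024 m and x of nut in the frame of vise between -0.015 and 0.015 m and y of nut in the frame of vise between -0.012 and 0.012 m and angle between nut's own z axis and vertical below 0.08 rad and contact force between the fingers and nut below 0.1 N and contact force between jaw and nut below 6 N), for 0.2 s.
At the end, for the whole second after the job is handed in: The nut lies flat on the vise bed (within 4 mm in height, 0.08 rad of tilt, 15 mm along and 12 mm across the jaws from the middle of the bed), a pair of flats square to the jaws within 0.12 rad, at rest, clamped by the moving jaw with more than 22 N (z of nut in the frame of vise between 0.016 and 0.024 m and x of nut in the frame of vise between -0.015 and 0.015 m and y of nut in the frame of vise between -0.012 and 0.012 m and angle between nut's own z axis and vertical below 0.08 rad and (angle between the x axis of nut and the y axis of vise, either way round below 0.12 rad or angle between the x axis of nut and the y axis of vise, either way round between 0.927 and 1.167 rad) and contact force between jaw and nut above 22 N and linear speed of nut below 0.01 m/s); the robot touches nothing.
It fails at once if overtightened: the jaw presses the nut with more than 55 N (contact force between jaw and nut above 55 N).
It fails at once if the bearing is moved by more than 15 mm (distance of bearing from where it was at the start of the episode above 0.015 m).
It fails at once if the ring is moved by more than 15 mm (distance of ring from where it was at the start of the episode above 0.015 m).
It fails at once if the spool is moved by more than 15 mm (distance of spool from where it was at the start of the episode above 0.015 m).
It also fails if it takes over 72 s, if anything falls off the work surface, if the arm or the gripper's body presses on something with over 40 N, if the wrist force passes 120 N, or if a joint passes its speed limit or range.

## Working session

There is one attempt and no reset: what is moved stays moved. The work goes in short steps, Python scripts to look and compute and a tool call to move; the robot and the scene stay as the last step left them, time stands still between calls to the robot, and variables do not carry over. Pictures are saved under pics/ and viewed, at most 10 in all, crops included, and the job is handed in when it is done.

Besides the shell and the picture viewer there is one more tool, called after "Emit:" by a JSON object that holds its "op" and its "data", one argument or row to a line. apply_moves: Moves the arm, as the interface text tells. Scaled input: -1 to 1 covers 1000 mm each way for a shift and 90 degrees each way for a turn. Its arguments: {"type":"object","properties":{"targets":{"type":"array","items":{"type":"array","items":{"type":"number"}}},"newtons":{"type":"number"}},"required":["targets"]}

```bash
mkdir -p pics; ls
cat > h.py <<'E'
import numpy as np, cv2, sys
from plant import get_state, capture, close_job
from scipy.spatial.transform import Rotation as R
def px2w(c,u,v,z=None):
    """pixel -> world; z: intersect with world plane z, else use range"""
    K=c["camera_matrix"];a=np.array([(u-K[0][2])/K[0][0],(v-K[1][2])/K[1][1]]);s=a.copy()
    for _ in range(20): s=a/(1+c["k1"]*(s@s))
    T=np.array(c["T"]);d=np.array([s[0],s[1],1.])
    if z is None: t=c["range_z"][int(round(v)),int(round(u))]
    else: t=(z-T[2,3])/(T[:3,:3]@d)[2]
    return T[:3,3]+T[:3,:3]@d*t
def w2px(c,p):
    T=np.array(c["T"]);q=T[:3,:3].T@(np.array(p)-T[:3,3]);s=q[:2]/q[2];s=s*(1+c["k1"]*(s@s))
    K=c["camera_matrix"];return s[0]*K[0][0]+K[0][2],s[1]*K[1][1]+K[1][2]
def save(c,n): cv2.imwrite("pics/"+n+".png",c["frame"][:,:,::-1])
def load(n):
    d=np.load(n+".npy",allow_pickle=True).item();return d
def snap(cam,n):
    c=capture(cam);np.save(n+".npy",c,allow_pickle=True);save(c,n);return c
E
python3 - <<'E'
from h import *
for n in("top","side"):
    c=snap(n,n+"0");print(n,c["camera_matrix"],c["k1"],c["T"])
print(get_state())
E
```

```text
pics
top [[394.33980172   0.         323.8681355 ]
 [  0.         394.33980172 203.92668463]
 [  0.           0.           1.        ]] -0.031735662502451294 [[ 3.73366335e-03 -9.86886841e-01  1.61370452e-01  3.56391179e-01]
 [-9.99640052e-01  6.03821077e-04  2.68216544e-02 -2.00584755e-01]
 [-2.65673766e-02 -1.61412511e-01 -9.86529359e-01  9.85433438e-01]
 [ 0.00000000e+00  0.00000000e+00  0.00000000e+00  1.00000000e+00]]
side [[410.51441136   0.         318.56163476]
 [  0.         410.51441136 197.85628855]
 [  0.           0.           1.        ]] -0.0020204127303019397 [[ 0.92087365 -0.18212304  0.34470701  0.19566888]
 [-0.38963825 -0.45983413  0.79795652 -0.87407066]
 [ 0.01318178 -0.86912817 -0.49441124  0.50613136]
 [ 0.          0.          0.          1.        ]]
{'time_s': 0.1, 'joints': array([ 8.71526697e+01,  2.05878663e+01,  6.39130877e-01, -1.73964880e-02,
       -7.01339835e+01, -1.65070268e+01]), 'qd': array([ 0.07165713, -0.17039658,  0.23230189,  0.00311195, -0.03362314,
        0.03709837]), 'joint_torque': array([-1.60851559e-03, -5.84160483e+01,  2.93749863e+01,  7.01547816e+00,
        1.01110016e-02, -5.69425492e-05]), 'tcp_pos': array([0.22358089, 0.63643549, 0.21871221]), 'eef_rot': array([ 1.79916043e+02, -7.82470060e-03, -1.93602749e+01]), 'contact_force': array([ 0.79160957, -0.29456396,  0.93017633]), 'moment': array([-0.00139124, -0.02464088,  0.03725071]), 'gripper_force': 0.0, 'gripper_width': 0.08747612989759662}
```

View pics/top0.png

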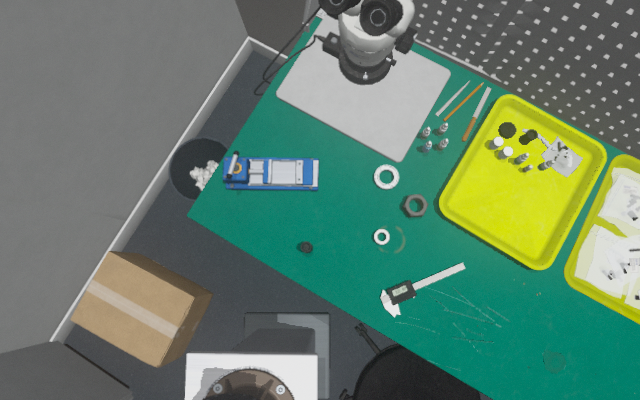

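View pics/side0.png

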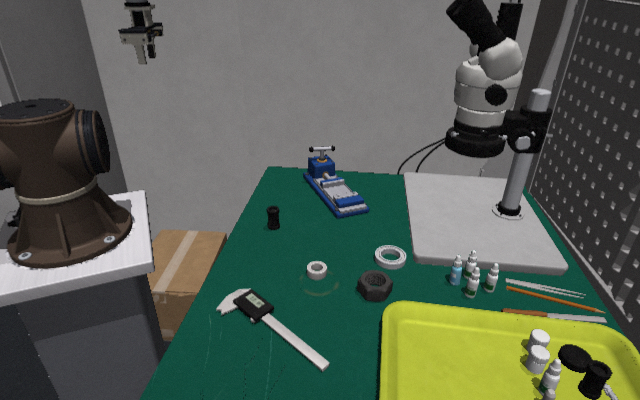

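Top view: the vise spans (223–319, 155–190), with its handle near (237,168). The nut is at (414,206), bearing (386,177), ring (382,237) and spool (305,246). Next I'll measure these and make an enlarged crop.

Run:
```python
from h import *
c=load("top0")
for n,u,v,z in[("nut",414,206,.02),("bearing",386,177,.013),("ring",382,237,.016),("spool",305,246,.047),("viseR_top",317.5,159,.02),("viseR_bot",319,188,.02),("viseL",224,171,.05),("tbar",237,168,.091)]:
    print(n,px2w(c,u,v,z).round(4),px2w(c,u,v).round(4))
f=c["frame"]
a=cv2.resize(f[140:200,215:325],None,fx=7,fy=7,interpolation=cv2.INTER_CUBIC)[:420,:]
b=cv2.resize(f[190:222,396:432],None,fx=5,fy=5,interpolation=cv2.INTER_CUBIC)
o=np.zeros((600,800,3),np.uint8);o[:420,:770]=a;o[430:590,:180]=b
cv2.imwrite("pics/crop1.png",o[:,:,::-1])
```

```text
nut [ 0.509  -0.3969  0.02  ] [ 5.122e-01 -4.011e-01 -5.000e-04]
bearing [ 0.5841 -0.3305  0.013 ] [ 5.871e-01 -3.322e-01  3.000e-04]
ring [ 0.4327 -0.3171  0.016 ] [ 0.4339 -0.3188  0.0017]
spool [ 0.4087 -0.1306  0.047 ] [ 0.409  -0.1302  0.0408]
viseR_top [ 0.6295 -0.1578  0.02  ] [ 0.6332 -0.1572  0.0071]
viseR_bot [ 0.5547 -0.162   0.02  ] [ 0.5586 -0.1612  0.0006]
viseL [0.5916 0.071  0.05  ] [0.5905 0.0697 0.0544]
tbar [0.5885 0.0285 0.091 ] [0.5941 0.0341 0.0691]
```

View pics/crop1.png

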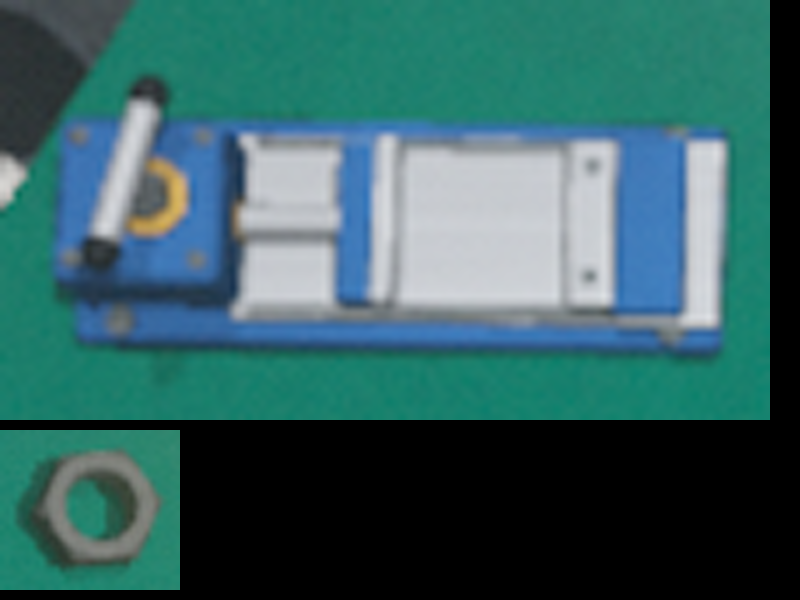

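Crop 1: the handle balls are at about (150,88) and (100,252), and the jaw faces at x≈398 and x≈567. The nut's corners are at about (160,503) and (38,512), so its corner axis lies close to world y.

Run:
```python
from h import *
c=load("top0")
P=lambda x,y,z:px2w(c,215+(x+.5)/7-.5,140+(y+.5)/7-.5,z)[:2]
Nn=lambda x,y,z:px2w(c,396+(x+.5)/5-.5,190+(y-430+.5)/5-.5,z)[:2]
ang=lambda a,b:np.degrees(np.arctan2(*(b-a)[::-1]))
a,b=P(150,88,.091),P(100,252,.091);print("bar",a,b,(a+b)/2,ang(b,a),np.linalg.norm(a-b))
a,b=P(62,122,.058),P(225,128,.058);print("housing rear edge yaw",ang(b,a)-90,np.linalg.norm(a-b))
a,b=P(82,342,.012),P(720,352,.012);print("front edge",ang(b,a)-90,np.linalg.norm(a-b))
m1,m2=P(400,140,.033),P(390,305,.033);f1,f2=P(569,142,.033),P(567,305,.033)
print("mov",m1,m2,ang(m2,m1),"fix",f1,f2,ang(f2,f1),np.linalg.norm(m1-m2))
print("mid",(m1+m2)/2,(f1+f2)/2)
q=[Nn(x,y,.028) for x,y in((160,503),(128,452),(68,452),(38,510),(70,561),(128,561))]
q=np.array(q);print("nut",q.mean(0),[round(ang(q[i+3],q[i]),1) for i in range(3)],np.linalg.norm(q[:3]-q[3:],axis=1))
```

```text
bar [0.6271479  0.03246107] [0.57025959 0.04702921] [0.59870375 0.03974514] -14.363800249752284 0.05872401967047214
housing rear edge yaw -2.4776861121862197 0.05779298461399956
front edge -1.022980396374905 0.231835033665095
mov [ 0.62488149 -0.04354129] [ 0.56450268 -0.04154206] -1.8964504288975843 fix [ 0.62387115 -0.1042166 ] [ 0.56435065 -0.10443601] 0.21120790791778016 0.06041190222571369
mid [ 0.59469208 -0.04254167] [ 0.5941109 -0.1043263]
nut [ 0.51053085 -0.39864929] [np.float64(-86.7), np.float64(-29.2), np.float64(27.0)] [0.05982745 0.06190252 0.06068739]
```

Emit:
{"op": "apply_moves", "data": {
  "targets": [
    [1,0.0292,0.0277,0.0013,0,0,0],
    [1,0.0292,0.0277,0.0013,0,0,0],
    [1,0.0292,0.0277,0.0013,0,0,0],
    [1,0.0292,0.0277,0.0013,0,0,0],
    [1,0.0292,0.0277,0.0013,0,0,0],
    [1,0.0292,0.0277,0.0013,0,0,0],
    [1,0.0292,0.0277,0.0013,0,0,0],
    [1,0.0292,0.0277,0.0013,0,0,0],
    [1,0.0292,0.0277,0.0013,0,0,0],
    [1,0.0292,0.0277,0.0013,0,0,0],
    [1,0.0292,0.0277,0.0013,0,0,0],
    [1,0.0292,0.0277,0.0013,0,0,0],
    [1,0.0292,0.0277,0.0013,0,0,0],
    [1,0.0292,0.0277,0.0013,0,0,0],
    [1,0.0292,0.0277,0.0013,0,0,0]
  ]
}}

```text
time_s: 1.35
tcp_pos: [0.4996, 0.0977, 0.2]
eef_rot: [-180.0, 0.0, -19.3]
contact_force: [0.1, 1.0, 0.6]
gripper_width: 0.0876
gripper_force: 0.0
```

Emit:
{"op": "apply_moves", "data": {
  "targets": [
    [1,0.0135,0.0359,0.0031,0,0,0],
    [1,0.0135,0.0359,0.0031,0,0,0],
    [1,0.0135,0.0359,0.0031,0,0,0],
    [1,0.0135,0.0359,0.0031,0,0,0],
    [1,0.0135,0.0359,0.0031,0,0,0],
    [1,0.0135,0.0359,0.0031,0,0,0],
    [1,0.0135,0.0359,0.0031,0,0,0],
    [1,0.0135,0.0359,0.0031,0,0,0],
    [1,0.0135,0.0359,0.0031,0,0,0],
    [1,0.0135,0.0359,0.0031,0,0,0],
    [1,0.0135,0.0359,0.0031,0,0,0],
    [1,0.0135,0.0359,0.0031,0,0,0],
    [1,0.0135,0.0359,0.0031,0,0,0],
    [1,0,0,0,0,0,0.057],
    [1,0,0,0,0,0,0.057],
    [1,0,0,0,0,0,0],
    [1,0,0,0,0,0,0]
  ]
}}

```text
time_s: 2.77
tcp_pos: [0.5098, -0.3989, 0.1593]
eef_rot: [180.0, 0.1, -29.5]
contact_force: [-0.1, 0.3, 0.0]
gripper_width: 0.0877
gripper_force: 0.0
```

Run:
```python
from h import *
c=snap("wrist","w1")
s=get_state();print(s["tcp_pos"],s["eef_rot"],s["joints"],s["contact_force"],s["time_s"])
print(w2px(c,[.5105,-.3986,.028]),c["camera_matrix"][0][0],c["T"])
```

```text
[ 0.51006007 -0.39856469  0.15955577] [-1.79998694e+02  2.49983988e-02 -2.94284144e+01] [-2.07718842e+01  2.03670931e+01 -7.70691251e+00 -5.72624691e-03
 -6.19505116e+01  8.13461632e+01] [ 0.2233033   1.25474754 -0.00335887] 2.8167
(np.float64(317.31539298923894), np.float64(192.10929656377155)) 281.47366097831093 [[-4.92401984e-01 -8.27978711e-01 -2.68312393e-01  5.83939353e-01]
 [-8.70367902e-01  4.68403570e-01  1.51847988e-01 -4.40111043e-01]
 [-4.84184527e-05  3.08300744e-01 -9.51288941e-01  3.23417014e-01]
 [ 0.00000000e+00  0.00000000e+00  0.00000000e+00  1.00000000e+00]]
```

View pics/w1.png

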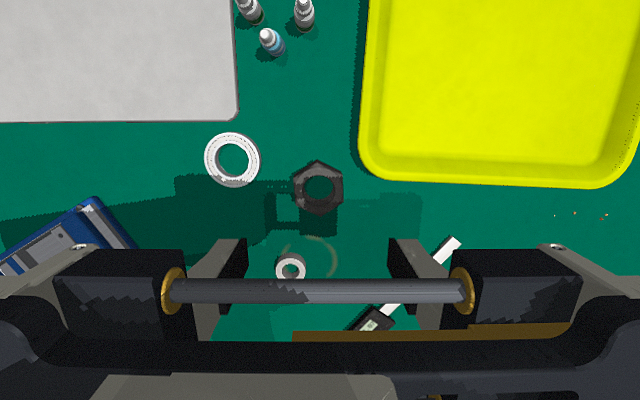

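Wrist view: the nut is at (318,187), close to the predicted (317,192). I'll enlarge that area with the expected hexagon drawn on it.

Run:
```python
from h import *
c=load("w1")
f=c["frame"][150:225,280:360];k=7
o=cv2.resize(f,None,fx=k,fy=k,interpolation=cv2.INTER_CUBIC).copy()
o=np.clip(o.astype(float)*2,0,255).astype(np.uint8)
for z,col in((.028,(255,0,0)),(0,(255,255,0))):
    p=[w2px(c,[.5105+.0312*np.cos(t),-.3986+.0312*np.sin(t),z]) for t in np.radians(np.arange(6)*60+30.4)]
    p=((np.array(p)-[280,150]+.5)*k).astype(np.int32);cv2.polylines(o,[p],True,col,1)
cv2.imwrite("pics/crop2.png",o[:,:,::-1])
```

```text
(no output)
```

View pics/crop2.png

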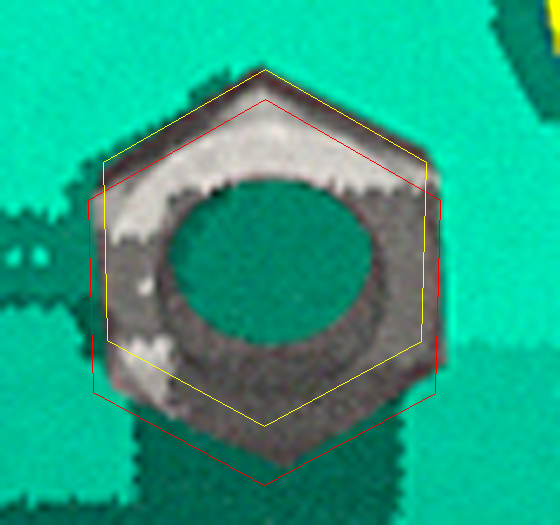

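Run:
```python
from h import *
from scipy.optimize import least_squares
c=load("w1")
obs=[(263,85,.028),(285,465,.028),(443,365,.028),(112,385,.028),(437,180,.028),(92,193,.028),(263,66,0)]
U=np.array([px2w(c,280+(x+.5)/7-.5,150+(y+.5)/7-.5,z)[:2] for x,y,z in obs])
def g(p):
    t=np.radians(np.arange(6)*60+30+p[2]);H=p[:2]+.0312*np.c_[np.cos(t),np.sin(t)]
    return np.concatenate([H[np.argmin(np.linalg.norm(H-u,axis=1))]-u for u in U])
r=least_squares(g,[.5105,-.3986,.4]);print(r.x,(g(r.x)*1e3).round(1))
```

```text
[ 0.51187749 -0.40082543  3.64778649] [ 0.2  0.2 -0.7  0.8 -1.1 -0.4  0.   0.9  0.1 -1.1 -0.2  0.3  1.7 -0.7]
```

Emit:
{"op": "apply_moves", "data": {
  "targets": [
    [1,0.002,0.0006,0.0309,0,0,-0.033],
    [1,0,0,0.0309,0,0,0],
    [1,0,0,0.0309,0,0,0],
    [1,0,0,0.0309,0,0,0],
    [1,0,0,0,0,0,0],
    [0,0,0,0,0,0,0],
    [0,0,0,0,0,0,0],
    [0,0,0,0,0,0,0],
    [0,0,0,0,0,0,0],
    [0,0,0,0,0,0,0],
    [0,0,0,0,0,0,0],
    [0,0,0,0,0,0,0]
  ],
  "newtons": 30
}}

```text
time_s: 3.82
tcp_pos: [0.5119, -0.4005, 0.0369]
eef_rot: [-180.0, -0.1, -26.6]
contact_force: [0.6, -0.8, 0.5]
gripper_width: 0.0468
gripper_force: 0.0
```

Run:
```python
from h import *
s=get_state();print(s)
```

```text
{'time_s': 3.8167, 'joints': array([-2.08745329e+01,  2.73890403e+01, -1.47439929e+01,  9.72494386e-04,
       -4.78016278e+01,  8.42337489e+01]), 'qd': array([-0.06990994,  0.32350079, -0.31207437, -0.07349182,  0.14719918,
       -0.07641974]), 'joint_torque': array([ 3.00170376e-02, -6.12949777e+01,  2.32945150e+01,  5.45284912e+00,
        8.29632184e-02,  2.57467116e-03]), 'tcp_pos': array([ 0.51189127, -0.40049034,  0.0369163 ]), 'eef_rot': array([-1.79994153e+02, -6.50809235e-02, -2.66401345e+01]), 'contact_force': array([ 0.59711271, -0.80359008,  0.53388299]), 'moment': array([0.04270757, 0.0421059 , 0.03524884]), 'gripper_force': 0.0, 'gripper_width': 0.046780886440658635}
```

Run:
```python
from h import *
c=snap("wrist","w2");s=get_state();print(s["gripper_width"],s["gripper_force"],s["tcp_pos"])
c2=capture("side")
f=np.zeros((600,800,3),np.uint8);f[:400,:640]=c["frame"];f[400:,:400]=cv2.resize(c2["frame"][240:320,310:470],(400,200));cv2.imwrite("pics/c3.png",f[:,:,::-1])
```

```text
0.042581250747802 0.0 [ 0.51172992 -0.40042497  0.03663162]
```

View pics/c3.png

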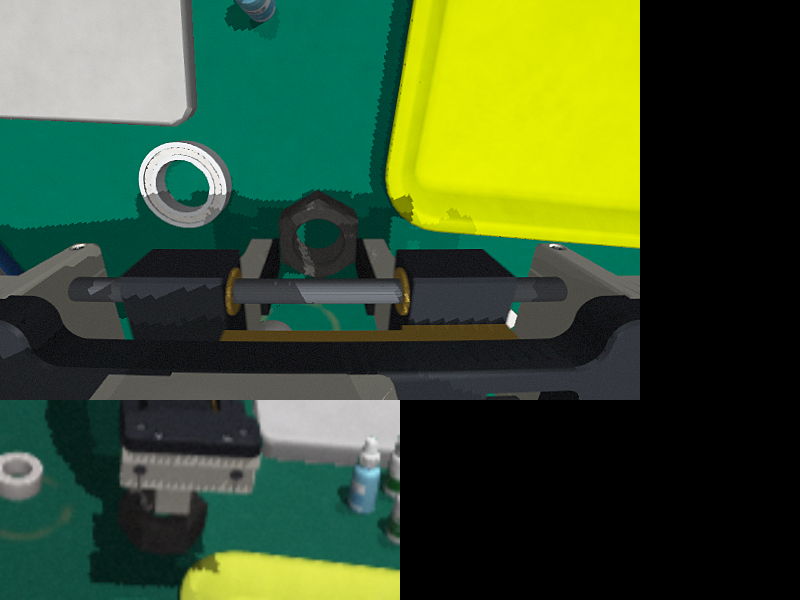

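Wrist view: the nut at (318,235) is ungripped. The fingers, at about (265,245) and (375,245), are still closing and seem to pass over it or beside it. I'll check this against projections and the depth image.

Run:
```python
from h import *
c=load("w2");s=get_state()
p=s["tcp_pos"];y=np.radians(s["eef_rot"][2]);X=np.array([np.cos(y),np.sin(y),0]);Y=np.array([np.sin(y),-np.cos(y),0]);Z=np.array([0,0,-1.])
for a in(-.0095,.0095):
  for b in(-.0213,.0213):
    for d in(0,.019): print(a,b,d,np.round(w2px(c,p+a*X+b*Y+d*Z)))
for u,v in((255,245),(265,245),(375,245),(295,235),(318,200),(345,250),(318,275),(310,290),(250,300),(100,330)):
    q=px2w(c,u,v);l=q-p;print(u,v,q.round(4),"tool",(l@X).round(4),(l@Y).round(4),(l@Z).round(4))
```

```text
-0.0095 -0.0213 0 [286. 261.]
-0.0095 -0.0213 0.019 [289. 248.]
-0.0095 0.0213 0 [350. 261.]
-0.0095 0.0213 0.019 [347. 248.]
0.0095 -0.0213 0 [285. 235.]
0.0095 -0.0213 0.019 [288. 224.]
0.0095 0.0213 0 [351. 235.]
0.0095 0.0213 0.019 [348. 224.]
255 245 [ 0.5391 -0.374   0.0569] tool 0.0127 -0.0359 -0.0205
265 245 [ 0.5364 -0.379   0.0566] tool 0.0125 -0.0303 -0.0201
375 245 [ 0.5089 -0.4349  0.0576] tool 0.013 0.0321 -0.0212
295 235 [ 0.5177 -0.3845  0.0118] tool -0.0017 -0.0169 0.0247
318 200 [ 0.5377 -0.4134  0.0241] tool 0.0291 -0.0 0.0124
345 250 [ 0.4982 -0.4143  0.0275] tool -0.0058 0.0185 0.009
318 275 [ 0.488  -0.3885  0.026 ] tool -0.0265 -0.0 0.0105
310 290 [ 0.5414 -0.4122  0.1265] tool 0.0319 -0.0028 -0.09
250 300 [ 0.5461 -0.3931  0.1257] tool 0.0275 -0.022 -0.0892
100 330 [ 0.5556 -0.3317  0.1191] tool 0.0084 -0.0811 -0.0826
```

Run:
```python
from h import *
c=snap("side","s2");s=get_state();print(s["gripper_width"],s["gripper_force"],s["time_s"])
p=s["tcp_pos"];y=np.radians(s["eef_rot"][2]);X=np.array([np.cos(y),np.sin(y),0]);Y=np.array([np.sin(y),-np.cos(y),0]);Z=np.array([0,0,-1.])
print(w2px(c,p),w2px(c,p+.019*Z),w2px(c,p+.027*Y),w2px(c,p-.027*Y))
for v in range(255,300,2):
    r=[]
    for u in range(358,396,3):
        q=px2w(c,u,v);l=q-p;r.append("%d,%d,%d"%(1e3*(l@X),1e3*(l@Y),1e3*q[2]))
    print(v," ".join(r))
f=cv2.resize(c["frame"][210:310,310:440],None,fx=6,fy=6,interpolation=cv2.INTER_CUBIC);cv2.imwrite("pics/c4.png",np.clip(f[:,:,::-1]*1.6,0,255))
```

```text
0.03463535287237169 0.0 3.9667
(np.float64(375.7382439442063), np.float64(273.7583502703015)) (np.float64(374.8590743424479), np.float64(282.0822424057005)) (np.float64(376.63186047297216), np.float64(284.16094909608995)) (np.float64(374.9008512270715), np.float64(264.01165339431145))
255 -36,54,116 -35,95,148 -31,96,149 -26,96,149 -22,97,150 -18,98,151 -14,96,150 -9,94,149 -5,95,150 -1,95,150 2,95,150 6,93,149 11,94,150
257 -36,54,112 -35,95,144 -30,96,145 -26,97,146 -22,96,146 -18,97,147 -14,96,146 -9,96,147 -5,97,148 -1,97,148 2,96,147 6,98,149 10,97,148
259 -27,-87,-1 -34,95,141 -30,96,142 -26,97,143 -22,97,143 -18,96,143 -13,97,144 -9,98,145 -5,98,145 -1,98,145 2,99,146 7,97,145 11,96,144
261 -38,84,128 -34,95,137 -30,94,136 -26,95,138 -21,93,137 -17,95,138 -13,95,138 -9,97,141 -5,97,141 -1,97,141 3,95,140 7,97,141 11,98,142
263 -38,88,128 -34,96,134 -30,96,135 -25,95,134 -21,95,134 -17,96,136 -12,94,134 -8,95,135 -4,95,135 0,95,136 4,94,135 8,95,136 12,95,137
265 -37,88,124 -33,89,125 -29,89,125 -24,88,125 -20,90,127 -16,90,127 -12,93,130 -8,94,131 -4,95,132 0,98,134 4,95,133 8
[... 1565 characters left out ...]
1 -28,4,-1 -24,13,7 -19,23,16 -15,29,22 -10,30,23 -5,28,22 0,29,23 5,28,22 10,27,22 15,27,22 22,17,13 30,0,0 35,0,-1
293 -28,10,-1 -24,15,4 -19,23,11 -15,29,17 -9,27,15 -4,29,18 0,29,18 5,27,17 10,29,19 15,27,17 22,15,7 29,5,-1 35,3,-2
295 -28,14,-2 -23,13,-2 -19,24,7 -14,29,12 -9,27,12 -4,27,11 0,28,13 5,29,14 11,26,11 16,27,13 23,15,2 29,10,-1 34,9,-1
297 -29,19,-1 -23,19,-1 -18,23,2 -14,28,7 -9,29,8 -4,29,9 0,29,9 6,27,8 11,28,9 17,24,6 23,15,-1 29,14,-2 34,15,0
299 -29,25,0 -23,22,-2 -18,24,-1 -13,28,3 -8,28,3 -3,29,4 1,30,5 6,27,3 12,26,2 17,24,1 23,22,0 28,21,0 33,20,-1[ WARN:0@2.301] global loadsave.cpp:1063 imwrite_ Unsupported depth image for selected encoder is fallbacked to CV_8U.
```

View pics/c4.png

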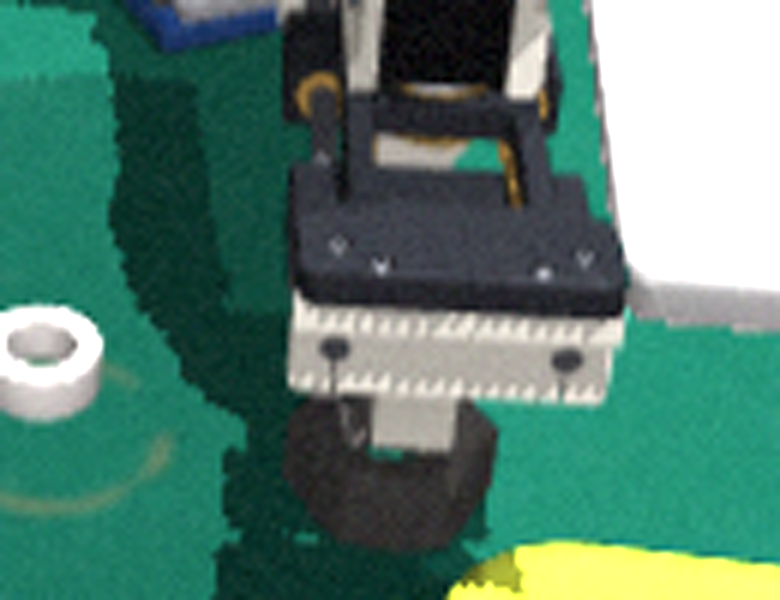

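Side crop: the visible finger ends at z≈0.044 m and the body's lower edge is at z≈0.107, while the reported TCP of 0.037 predicts 0.018 and 0.084. The bench and the nut top measure correctly, so the reported TCP is about 24 mm too low along the tool. I'll open and go 26 mm further down.

Emit:
{"op": "apply_moves", "data": {
  "targets": [
    [1,0,0,0,0,0,0],
    [1,0,0,0,0,0,0],
    [1,0,0,0,0,0,0],
    [1,0,0,0,0,0,0],
    [1,0,0,0,0,0,0],
    [1,0,0,0,0,0,0],
    [1,0,0,0,0,0,0],
    [1,0,0,0,0,0,0],
    [1,0,0,0,0,0,0],
    [1,0,0,0.013,0,0,0],
    [1,0,0,0.013,0,0,0],
    [1,0,0,0,0,0,0],
    [0,0,0,0,0,0,0],
    [0,0,0,0,0,0,0],
    [0,0,0,0,0,0,0],
    [0,0,0,0,0,0,0],
    [0,0,0,0,0,0,0],
    [0,0,0,0,0,0,0],
    [0,0,0,0,0,0,0],
    [0,0,0,0,0,0,0]
  ],
  "newtons": 30
}}

```text
time_s: 5.63
tcp_pos: [0.5118, -0.4005, 0.0107]
eef_rot: [180.0, -0.0, -26.6]
contact_force: [0.0, 0.1, 3.8]
gripper_width: 0.0534
gripper_force: 30.0
```

Run:
```python
from h import *
c=snap("side","s3");s=get_state();print(s["tcp_pos"],s["eef_rot"],s["gripper_width"],s["gripper_force"],s["contact_force"],s["time_s"])
p=s["tcp_pos"];y=np.radians(s["eef_rot"][2]);X=np.array([np.cos(y),np.sin(y),0]);Y=np.array([np.sin(y),-np.cos(y),0])
for v in range(277,300,2):
    print(v," ".join("%d,%d,%d"%(1e3*((q-p)@X),1e3*((q-p)@Y),1e3*q[2]) for q in(px2w(c,u,v) for u in range(370,392,3))))
```

```text
[ 0.51179824 -0.40049605  0.01064619] [ 1.79993786e+02 -3.28615264e-02 -2.66352843e+01] 0.05377403611299914 29.961912408471107 [-0.6532001   1.13614342  4.3485974 ] 5.6833
277 -19,95,109 -15,96,110 -11,95,109 -6,95,110 -2,94,109 1,96,111 6,94,109 10,95,111
279 -18,89,100 -14,89,100 -10,95,105 -6,94,105 -2,95,106 2,95,107 6,95,107 10,94,106
281 -18,88,95 -14,89,96 -9,88,95 -5,89,97 0,89,97 3,88,97 7,89,97 12,88,97
283 -18,88,91 -13,89,92 -9,88,92 -5,89,93 0,88,92 3,89,93 8,89,94 12,89,94
285 -18,89,88 -13,89,88 -9,88,88 -4,88,88 0,89,89 4,88,89 8,89,90 13,87,88
287 -17,89,84 -13,87,83 -8,89,84 -4,89,85 0,87,84 4,90,87 9,87,85 13,88,85
289 -10,27,25 -7,44,40 -2,45,42 2,44,41 7,44,42 15,24,24 9,89,82 13,90,83
291 -10,27,21 -7,44,36 -1,40,33 2,44,36 7,43,36 15,27,22 22,15,12 30,0,-1
293 -10,28,17 -6,43,31 -1,43,31 3,43,31 8,43,32 15,28,18 22,14,6 29,5,-1
295 -9,27,11 -6,43,26 -1,43,27 3,44,27 8,44,28 16,26,12 24,9,-2 29,10,-1
297 -9,27,6 -6,45,24 -1,44,23 3,43,23 8,42,22 16,24,6 23,12,-4 28,16,0
299 -8,27,2 -3,27,2 1,28,4 6,27,3 11,26,3 17,21,0 23,20,-2 28,20,-1
```

Gripped: width 53.8 mm, 30 N, fingertips at z≈0.019–0.02. So the tips are 9 mm above the reported TCP z. Next I lift and go over the vise.

Emit:
{"op": "apply_moves", "data": {
  "targets": [
    [0,0,0,-0.02,0,0,0],
    [0,0,0,-0.04,0,0,0],
    [0,0,0,-0.04,0,0,0],
    [0,0,0,-0.04,0,0,0],
    [0,-0.0078,-0.0364,0,0,0,0],
    [0,-0.0078,-0.0364,0,0,0,0],
    [0,-0.0078,-0.0364,0,0,0,0],
    [0,-0.0078,-0.0364,0,0,0,0],
    [0,-0.0078,-0.0364,0,0,0,0],
    [0,-0.0078,-0.0364,0,0,0,0],
    [0,-0.0078,-0.0364,0,0,0,0],
    [0,-0.0078,-0.0364,0,0,0,0],
    [0,-0.0078,-0.0364,0,0,0,0],
    [0,0,0,0,0,0,0.0637],
    [0,0,0,0,0,0,0.0637],
    [0,0,0,0,0,0,0.0637],
    [0,0,0,0,0,0,0.0637],
    [0,0,0,0,0,0,0.0637],
    [0,0,0,0,0,0,0.0637],
    [0,0,0,0,0,0,0]
  ]
}}

```text
time_s: 7.35
tcp_pos: [0.595, -0.0759, 0.1492]
eef_rot: [179.9, 0.1, -61.3]
contact_force: [0.0, 0.1, -3.3]
gripper_width: 0.0534
gripper_force: 30.0
```

Run:
```python
from h import *
c=snap("wrist","w4");s=get_state();print(s["tcp_pos"],s["eef_rot"],s["joints"],s["gripper_width"],s["gripper_force"],s["time_s"])
# expected outline of the jaws/base drawn for origin guess
o=np.array([.5955,-.0755]);t=np.radians(-1);A=np.array([[np.cos(t),-np.sin(t)],[np.sin(t),np.cos(t)]])
k=2;x0,y0,x1,y1=160,60,480,290
f=cv2.resize(c["frame"][y0:y1,x0:x1],None,fx=2.5,fy=2.5,interpolation=cv2.INTER_CUBIC)
def L(P,col):
    q=np.array([w2px(c,[*(o+A@np.array(p[:2])),p[2]]) for p in P]);q=((q-[x0,y0]+.5)*2.5).astype(np.int32);cv2.polylines(f,[q],False,col,1);print(q.tolist())
L([(-.03,.0328,.033),(.03,.0328,.033)],(255,0,0))
L([(-.03,-.03,.033),(.03,-.03,.033)],(255,255,0))
L([(-.03,.089,.058),(.03,.089,.058)],(255,0,255))
cv2.imwrite("pics/w4c.png",f[:,:,::-1])
```

```text
[ 0.59513298 -0.07596642  0.14938415] [ 1.79932117e+02  5.20758881e-02 -6.09645623e+01] [ 1.13501115e+01  1.66941645e+01 -1.45585304e+01 -3.38850935e-02
 -5.88278043e+01  1.77029167e+01] 0.05375820626567995 29.965193197131157 7.4
[[417, 437], [294, 372]]
[[494, 315], [366, 243]]
[[352, 567], [224, 505]]
```

View pics/w4c.png

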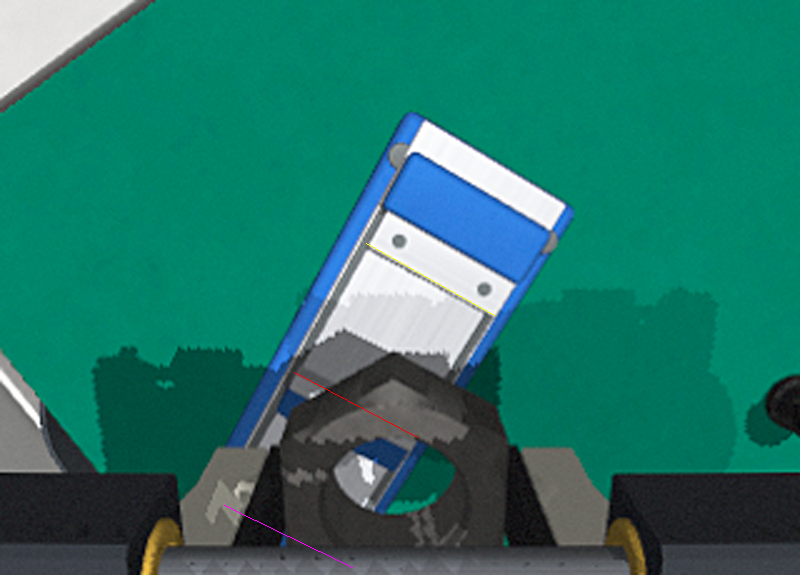

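The overlay agrees with the picture: the predicted fixed-jaw face (366,243)–(494,315) lies on the real edge. The nut sits square in the grip, so I descend between the jaws.

Emit:
{"op": "apply_moves", "data": {
  "targets": [
    [0,-0.001,-0.001,0.035,0,0,0],
    [0,0,0,0.035,0,0,0],
    [0,0,0,0.03,0,0,0],
    [0,0,0,0.004,0,0,0],
    [0,0,0,0.004,0,0,0],
    [0,0,0,0.004,0,0,0],
    [0,0,0,0.003,0,0,0],
    [0,0,0,0,0,0,0],
    [0,0,0,0,0,0,0]
  ]
}}

```text
time_s: 8.15
tcp_pos: [0.597, -0.0746, 0.0364]
eef_rot: [-179.9, -0.0, -61.0]
contact_force: [-0.3, 0.5, -4.1]
gripper_width: 0.0534
gripper_force: 30.0
```

Emit:
{"op": "apply_moves", "data": {
  "targets": [
    [0,0,0,0.002,0,0,0],
    [0,0,0,0.002,0,0,0],
    [0,0,0,0,0,0,0],
    [0,0,0,0,0,0,0]
  ]
}}

```text
time_s: 8.48
tcp_pos: [0.5961, -0.0747, 0.0312]
eef_rot: [180.0, 0.0, -61.0]
contact_force: [0.4, 0.1, -3.1]
gripper_width: 0.0539
gripper_force: 30.0
```

Emit:
{"op": "apply_moves", "data": {
  "targets": [
    [0,0,0,0.001,0,0,0],
    [0,0,0,0,0,0,0],
    [0,0,0,0,0,0,0]
  ]
}}

```text
time_s: 8.73
tcp_pos: [0.5963, -0.0747, 0.0306]
eef_rot: [-180.0, -0.0, -61.0]
contact_force: [-2.1, 0.4, 2.9]
gripper_width: 0.0534
gripper_force: 30.0
```

Contact at the expected bed height (force went from −3 to +3 N). I release and lift.

Emit:
{"op": "apply_moves", "data": {
  "targets": [
    [1,0,0,0,0,0,0],
    [1,0,0,0,0,0,0],
    [1,0,0,0,0,0,0],
    [1,0,0,0,0,0,0],
    [1,0,0,0,0,0,0],
    [1,0,0,0,0,0,0],
    [1,0,0,-0.01,0,0,0],
    [1,0,0,-0.03,0,0,0],
    [1,0,0,-0.04,0,0,0],
    [1,0,0,-0.04,0,0,0],
    [1,0,0,0,0,0,0],
    [1,0,0,0,0,0,0]
  ]
}}

```text
time_s: 9.73
tcp_pos: [0.5981, -0.0744, 0.1543]
eef_rot: [-179.6, -0.1, -61.0]
contact_force: [-0.5, -0.5, -1.5]
gripper_width: 0.0878
gripper_force: 0.0
```

Run:
```python
from h import *
c=snap("wrist","w5");t=snap("top","t5");s=get_state();print(s["tcp_pos"],s["eef_rot"],s["time_s"])
a=cv2.resize(c["frame"][80:280,190:450],(520,400),interpolation=cv2.INTER_CUBIC)
b=cv2.resize(t["frame"][140:200,215:325],(660,360),interpolation=cv2.INTER_CUBIC)[:200]
side=capture("side");d=cv2.resize(side["frame"][140:220,295:375],(280,280),interpolation=cv2.INTER_CUBIC)
o=np.zeros((600,800,3),np.uint8);o[:400,:520]=a;o[400:,:660]=b;o[:280,520:]=d;cv2.imwrite("pics/w5c.png",o[:,:,::-1])
for n,p in(("origin nut top",[.5955,-.0741,.048]),("bar",[.5987,.0397,.091])): print(n,(np.array(w2px(c,p))-[190,80])*2,w2px(c,p))
```

```text
[ 0.59585621 -0.07463386  0.15066824] [-1.79964293e+02  6.68862377e-03 -6.10514786e+01] 9.8333
origin nut top [261.81862456 241.6382456 ] (np.float64(320.9093122815973), np.float64(200.81912279861285))
bar [142.89691886 459.41464441] (np.float64(261.44845943225135), np.float64(309.7073222042142))
```

View pics/w5c.png

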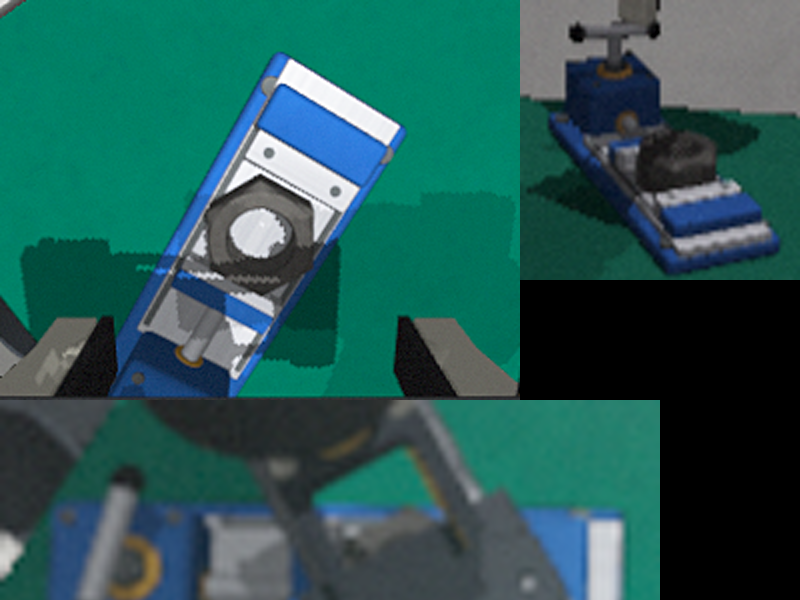

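The nut lies flat between the jaws, its flats parallel to them (wrist crop, nut at (261,235); side inset agrees). Now I refine the handle bar's position from the depth images.

Run:
```python
from h import *
for n,(u0,u1,v0,v1) in(("top0",(215,262,140,190)),("side0",(300,345,140,165))):
    c=load(n);P=np.array([px2w(c,u,v) for v in range(v0,v1) for u in range(u0,u1)])
    m=(abs(P[:,2]-.092)<.012)&(np.hypot(P[:,0]-.5987,P[:,1]-.0397)<.045);Q=P[m];q=Q.mean(0)
    w,V=np.linalg.eigh(np.cov(Q[:,:2].T));d=V[:,1];l=(Q[:,:2]-q[:2])@d
    print(n,len(Q),q,np.degrees(np.arctan(d[1]/d[0])),"mid",q[:2]+d*(l.max()+l.min())/2,l.max()-l.min(),np.sqrt(w))
c=load("top0")
for x in(.5987,):
    for z in(.091,): print(w2px(c,[x,.0397,z]))
s=get_state()
def to(T,p,yaw):
    y=np.radians(s["eef_rot"][2]);d=np.array(p)-s["tcp_pos"];print("tool d",d@[np.cos(y),np.sin(y),0],d@[np.sin(y),-np.cos(y),0],-d[2],"turn",(s["eef_rot"][2]-yaw)/90)
to(0,[.5987,.0397,.15],-14.4)
```

```text
top0 140 [0.59685155 0.0376014  0.09466364] -15.163983277417813 mid [0.59692881 0.03758046] 0.06501536996504095 [0.0032183  0.01949142]
side0 122 [0.59456146 0.03496238 0.09008516] -14.307784225832043 mid [0.59487677 0.03488196] 0.06615000345972745 [0.00239163 0.01955771]
(np.float64(232.4617646316144), np.float64(163.801186416783))
tool d -0.09857010919908966 -0.058175046358156325 -0.00016871076884303338 turn -0.5183956280154283
```

Emit:
{"op": "apply_moves", "data": {
  "targets": [
    [1,-0.033,-0.0187,0,0,0,0],
    [1,-0.033,-0.0187,0,0,0,0],
    [1,-0.033,-0.0187,0,0,0,0],
    [1,0,0,0,0,0,-0.0737],
    [1,0,0,0,0,0,-0.0737],
    [1,0,0,0,0,0,-0.0737],
    [1,0,0,0,0,0,-0.0737],
    [1,0,0,0,0,0,-0.0737],
    [1,0,0,0,0,0,-0.0737],
    [1,0,0,0,0,0,-0.0737],
    [1,0,0,0,0,0,0],
    [1,0,0,0,0,0,0],
    [1,0,0,0,0,0,0]
  ]
}}

```text
time_s: 10.97
tcp_pos: [0.597, 0.0389, 0.1494]
eef_rot: [180.0, 0.1, -14.8]
contact_force: [-0.4, 0.4, -0.1]
gripper_width: 0.088
gripper_force: 0.0
```

Run:
```python
from h import *
c=snap("wrist","w6");s=get_state();print(s["tcp_pos"],s["eef_rot"],s["joints"],s["moment"])
K=2.5;f=cv2.resize(c["frame"][130:350,170:470],None,fx=K,fy=K,interpolation=cv2.INTER_CUBIC)
t=np.radians(-14.6);d=np.array([np.cos(t),np.sin(t)])*.028
q=np.array([w2px(c,[*(np.array([.597,.039])+k*d),.091]) for k in(-1,0,1)]);print(q)
q=((q-[170,130]+.5)*K).astype(int)
for p in q: cv2.circle(f,tuple(int(i) for i in p),5,(255,0,0),1)
cv2.imwrite("pics/w6c.png",f[:,:,::-1])
```

```text
[0.59705196 0.03896935 0.14961387] [ 1.79962836e+02  5.06395135e-02 -1.47949986e+01] [ 2.24306426e+01  1.65214835e+01 -1.47864226e+01 -1.21896187e-03
 -5.87548989e+01  5.27750080e+01] [-0.00868378 -0.00173662  0.02902362]
[[317.66549865 246.26271431]
 [317.5350975  216.39454246]
 [317.39456614 184.24279072]]
```

View pics/w6c.png

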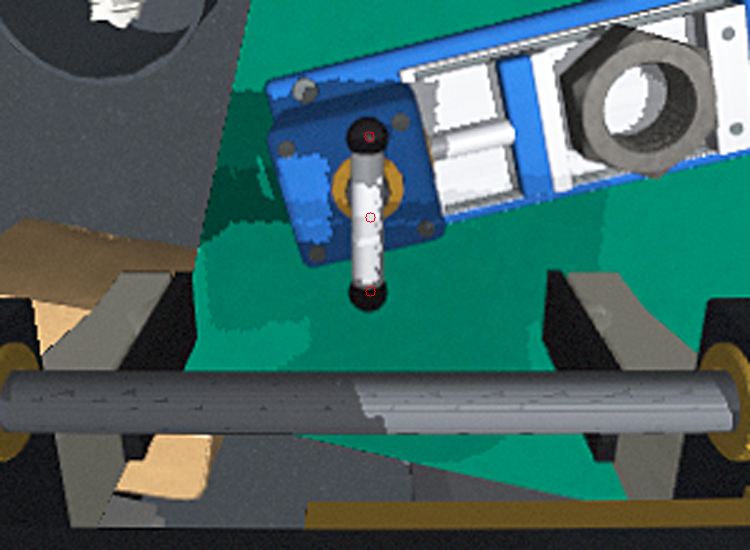

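The wrist crop shows the bar exactly at the prediction (centre (369,217)), upright between the fingers. I descend and close gently.

Emit:
{"op": "apply_moves", "data": {
  "targets": [
    [1,0,0,0.03,0,0,0],
    [1,0,0,0.03,0,0,0],
    [1,0,0,0.026,0,0,0],
    [0,0,0,0,0,0,0],
    [0,0,0,0,0,0,0],
    [0,0,0,0,0,0,0],
    [0,0,0,0,0,0,0],
    [0,0,0,0,0,0,0],
    [0,0,0,0,0,0,0],
    [0,0,0,0,0,0,0],
    [0,0,0,0,0,0,0],
    [0,0,0,0,0,0,0],
    [0,0,0,0,0,0,0],
    [0,0,0,0,0,0,0],
    [0,0,0,0,0,0,0],
    [0,0,0,0,0,0,0],
    [0,0,0,0,0,0,0]
  ],
  "newtons": 15
}}

```text
time_s: 12.43
tcp_pos: [0.5974, 0.0394, 0.0641]
eef_rot: [-180.0, -0.0, -14.6]
contact_force: [0.2, 1.7, -0.1]
gripper_width: 0.0106
gripper_force: 15.0
```

Emit:
{"op": "apply_moves", "data": {
  "targets": [
    [0,0,0,0,0,0,0],
    [0,0,0,0,0,0,0]
  ],
  "newtons": 50
}}

```text
time_s: 12.6
tcp_pos: [0.5974, 0.0394, 0.0641]
eef_rot: [-180.0, -0.0, -14.6]
contact_force: [-0.1, 2.1, -0.7]
gripper_width: 0.0101
gripper_force: 50.0
```

Run:
```python
from h import *
s=get_state();[print(k,s[k]) for k in("time_s","tcp_pos","eef_rot","contact_force","moment","gripper_width","gripper_force","joints")]
```

```text
time_s 12.6
tcp_pos [0.59737669 0.03935952 0.06408769]
eef_rot [-1.79982397e+02 -1.55402049e-03 -1.46074788e+01]
contact_force [-0.08816685  2.14445112 -0.73600378]
moment [ 0.95551211 -0.01742901 -0.0760827 ]
gripper_width 0.010143513301359848
gripper_force 49.99954283237457
joints [ 2.24463647e+01  2.16013821e+01 -2.01938376e+01 -1.75902194e-02
 -4.81929347e+01  5.29578815e+01]
```

Grip on the bar is good. I turn 60° clockwise first, well short of the grip angle, to read the free torque.

Emit:
{"op": "apply_moves", "data": {
  "targets": [
    [0,0,0,0,0,0,0.0556],
    [0,0,0,0,0,0,0.0556],
    [0,0,0,0,0,0,0.0556],
    [0,0,0,0,0,0,0.0556],
    [0,0,0,0,0,0,0.0556],
    [0,0,0,0,0,0,0.0556],
    [0,0,0,0,0,0,0.0556],
    [0,0,0,0,0,0,0.0556],
    [0,0,0,0,0,0,0.0556],
    [0,0,0,0,0,0,0.0556],
    [0,0,0,0,0,0,0.0556],
    [0,0,0,0,0,0,0.0556],
    [0,0,0,0,0,0,0],
    [0,0,0,0,0,0,0]
  ]
}}

```text
time_s: 13.77
tcp_pos: [0.5962, 0.0382, 0.0641]
eef_rot: [179.9, -0.0, -74.5]
contact_force: [-4.1, -2.6, 3.4]
gripper_width: 0.0101
gripper_force: 50.3
```

```bash
cat > st.py <<'E'
from h import *
s=get_state();[print(k,s[k]) for k in("time_s","tcp_pos","eef_rot","contact_force","moment","gripper_width","joints")]
m=[]
for _ in range(5): capture("wrist");m.append(get_state()["moment"][2])
print(np.round(m,3),np.mean(m))
E
python3 st.py
```

```text
time_s 13.7667
tcp_pos [0.59619813 0.03820822 0.06405233]
eef_rot [ 1.79862300e+02 -3.69200459e-02 -7.44992924e+01]
contact_force [-4.08265286 -2.62244232  3.39525992]
moment [-1.06432185  1.60893215  0.40923586]
gripper_width 0.010094082790631086
joints [ 2.24067685e+01  2.15760183e+01 -2.02599193e+01  2.69114819e-02
 -4.83052059e+01 -6.92403049e+00]
[0.343 0.368 0.313 0.306 0.374] 0.34100470941103983
```

Emit:
{"op": "apply_moves", "data": {
  "targets": [
    [0,0,0,0,0,0,0.0556],
    [0,0,0,0,0,0,0.0556],
    [0,0,0,0,0,0,0.0556],
    [0,0,0,0,0,0,0.0556],
    [0,0,0,0,0,0,0.0556],
    [0,0,0,0,0,0,0.0556],
    [0,0,0,0,0,0,0.0556],
    [0,0,0,0,0,0,0],
    [0,0,0,0,0,0,0]
  ]
}}

```text
time_s: 14.77
tcp_pos: [0.5951, 0.0382, 0.064]
eef_rot: [179.8, -0.1, -109.5]
contact_force: [-7.8, -1.0, 7.0]
gripper_width: 0.0103
gripper_force: 50.3
```

```bash
python3 st.py
```

```text
time_s 14.7667
tcp_pos [0.59510256 0.03820565 0.06396422]
eef_rot [ 1.79812866e+02 -1.47380398e-01 -1.09532427e+02]
contact_force [-7.78746676 -1.01498873  7.02972953]
moment [-0.51355192  3.01434104  0.37469779]
gripper_width 0.010311044361942598
joints [ 2.24246190e+01  2.15500090e+01 -2.02978313e+01 -2.07502420e-02
 -4.83898577e+01 -4.19434750e+01]
[0.352 0.359 0.345 0.368 0.358] 0.356577164467493
```

Emit:
{"op": "apply_moves", "data": {
  "targets": [
    [0,0,0,0,0,0,0.0556],
    [0,0,0,0,0,0,0.0556],
    [0,0,0,0,0,0,0],
    [0,0,0,0,0,0,0]
  ]
}}

```text
time_s: 15.35
tcp_pos: [0.5948, 0.0383, 0.064]
eef_rot: [179.8, -0.2, -119.5]
contact_force: [-9.6, -1.1, 8.3]
gripper_width: 0.0098
gripper_force: 50.3
```

```bash
python3 st.py
```

```text
time_s 15.35
tcp_pos [0.59484045 0.03829869 0.06397491]
eef_rot [ 179.81963398   -0.18441835 -119.54241113]
contact_force [-9.62594392 -1.08074727  8.31944597]
moment [-0.14084455  3.38629459  0.35542884]
gripper_width 0.009789805410415558
joints [ 2.24346446e+01  2.15406420e+01 -2.03043386e+01 -3.80903856e-02
 -4.84114049e+01 -5.19519987e+01]
[0.345 0.297 0.327 0.38  0.328] 0.33534439295367313
```

Emit:
{"op": "apply_moves", "data": {
  "targets": [
    [0,0,0,0,0,0,0.0556],
    [0,0,0,0,0,0,0.0556],
    [0,0,0,0,0,0,0],
    [0,0,0,0,0,0,0]
  ]
}}

```text
time_s: 15.93
tcp_pos: [0.5946, 0.0385, 0.064]
eef_rot: [179.8, -0.2, -129.5]
contact_force: [-10.8, -0.4, 7.8]
gripper_width: 0.0101
gripper_force: 50.4
```

```bash
python3 st.py
```

```text
time_s 15.9333
tcp_pos [0.59461723 0.0384602  0.06398643]
eef_rot [ 179.83558094   -0.21590886 -129.54504013]
contact_force [-10.82318191  -0.41796926   7.82207285]
moment [0.27769301 3.83717992 0.3781355 ]
gripper_width 0.010075642769037106
joints [ 2.24480148e+01  2.15313844e+01 -2.03092202e+01 -5.85183039e-02
 -4.84272416e+01 -6.19544314e+01]
[0.409 0.402 0.425 0.328 0.448] 0.40229978018077067
```

Lateral force is building up (−11 N in x), so I ease the tool over 2.5 mm and re-read the torque.

Emit:
{"op": "apply_moves", "data": {
  "targets": [
    [0,0.0016,0.0019,0,0,0,0],
    [0,0,0,0,0,0,0],
    [0,0,0,0,0,0,0]
  ]
}}

```text
time_s: 16.43
tcp_pos: [0.5946, 0.0386, 0.0641]
eef_rot: [180.0, -0.1, -129.6]
contact_force: [-2.1, -4.0, 1.3]
gripper_width: 0.0102
gripper_force: 50.4
```

```bash
python3 st.py
```

```text
time_s 16.4333
tcp_pos [0.59456559 0.03857315 0.06406578]
eef_rot [ 1.79997493e+02 -5.12828801e-02 -1.29596266e+02]
contact_force [-2.07991059 -3.97812083  1.32660332]
moment [-1.305519    0.56608514  0.41853348]
gripper_width 0.010216856403093503
joints [ 2.25053716e+01  2.13983369e+01 -2.05496037e+01  2.92623400e-02
 -4.80985589e+01 -6.21211906e+01]
[0.417 0.388 0.369 0.418 0.381] 0.39462540124848133
```

Emit:
{"op": "apply_moves", "data": {
  "targets": [
    [0,0,0,0,0,0,0.0556],
    [0,0,0,0,0,0,0],
    [0,0,0,0,0,0,0]
  ]
}}

```text
time_s: 16.93
tcp_pos: [0.5945, 0.0387, 0.0641]
eef_rot: [180.0, -0.1, -134.7]
contact_force: [-3.0, -4.7, 2.4]
gripper_width: 0.0098
gripper_force: 50.5
```

```bash
python3 st.py
```

```text
time_s 16.9333
tcp_pos [0.5944754  0.03868872 0.06406484]
eef_rot [ 1.79984449e+02 -5.89024113e-02 -1.34656201e+02]
contact_force [-2.96981369 -4.71553906  2.43373037]
moment [-1.49076723  0.9276591   0.45799031]
gripper_width 0.00977245582745219
joints [ 2.25106781e+01  2.14011333e+01 -2.05378239e+01  1.14494839e-02
 -4.81213645e+01 -6.71745348e+01]
[0.442 0.432 0.474 0.473 0.427] 0.44958007344430106
```

Emit:
{"op": "apply_moves", "data": {
  "targets": [
    [0,0,0,0,0,0,0.0556],
    [0,0,0,0,0,0,0],
    [0,0,0,0,0,0,0]
  ]
}}

```text
time_s: 17.43
tcp_pos: [0.5943, 0.0388, 0.064]
eef_rot: [180.0, -0.1, -139.7]
contact_force: [-3.2, -4.0, 1.8]
gripper_width: 0.0102
gripper_force: 50.5
```

```bash
sed -i 's/range(5)/range(10)/' st.py; python3 st.py
```

```text
time_s 17.4333
tcp_pos [0.59431657 0.03877863 0.06403714]
eef_rot [ 1.79977694e+02 -6.57904930e-02 -1.39653405e+02]
contact_force [-3.16993025 -3.98925395  1.84996517]
moment [-1.28150097  1.15157917  0.44031866]
gripper_width 0.0101901228754155
joints [ 2.25187301e+01  2.13971329e+01 -2.05436406e+01 -1.46724610e-03
 -4.81286869e+01 -7.21711677e+01]
[0.496 0.472 0.482 0.379 0.49  0.491 0.488 0.497 0.425 0.496] 0.4717597150687679
```

Emit:
{"op": "apply_moves", "data": {
  "targets": [
    [0,0,0,0,0,0,0.0333],
    [0,0,0,0,0,0,0.0333],
    [0,0,0,0,0,0,0],
    [0,0,0,0,0,0,0]
  ]
}}

```text
time_s: 18.27
tcp_pos: [0.5943, 0.0389, 0.0641]
eef_rot: [180.0, -0.1, -145.6]
contact_force: [-3.3, -2.8, 3.9]
gripper_width: 0.0101
gripper_force: 50.6
```

```bash
python3 st.py
```

```text
time_s 18.2667
tcp_pos [0.59427989 0.03889201 0.06406845]
eef_rot [ 1.79978541e+02 -6.36640513e-02 -1.45633514e+02]
contact_force [-3.34518527 -2.80642164  3.92724371]
moment [-1.03288111  1.31463233  0.50903688]
gripper_width 0.01012837746393706
joints [ 2.25261243e+01  2.13924557e+01 -2.05422844e+01 -1.06615964e-02
 -4.81319729e+01 -7.81525295e+01]
[0.526 0.497 0.516 0.454 0.487 0.483 0.525 0.512 0.53  0.466] 0.4995090327533413
```

Emit:
{"op": "apply_moves", "data": {
  "targets": [
    [0,0,0,0,0,0,0.028],
    [0,0,0,0,0,0,0],
    [0,0,0,0,0,0,0]
  ]
}}

```text
time_s: 19.02
tcp_pos: [0.5942, 0.039, 0.0641]
eef_rot: [180.0, -0.1, -148.1]
contact_force: [-3.9, -2.7, 2.9]
gripper_width: 0.0102
gripper_force: 50.7
```

```bash
python3 st.py
```

```text
time_s 19.0167
tcp_pos [0.59424481 0.0389653  0.06405633]
eef_rot [ 1.79976849e+02 -6.73838949e-02 -1.48145234e+02]
contact_force [-3.8966037  -2.74834625  2.88505995]
moment [-0.85191292  1.43172984  0.48349655]
gripper_width 0.010242095751390817
joints [ 2.25316441e+01  2.13933526e+01 -2.05406203e+01 -1.60181799e-02
 -4.81362726e+01 -8.06661947e+01]
[0.501 0.505 0.48  0.539 0.541 0.45  0.521 0.481 0.489 0.511] 0.501807476859636
```

Torque is about 0.165 N m above free turning, so the nut is firmly clamped. I unwind the handle's spring by 9°, let go and retreat.

Emit:
{"op": "apply_moves", "data": {
  "targets": [
    [0,0,0,0,0,0,-0.05],
    [0,0,0,0,0,0,-0.05],
    [0,0,0,0,0,0,0],
    [1,0,0,0,0,0,0],
    [1,0,0,0,0,0,0],
    [1,0,0,0,0,0,0],
    [1,0,0,0,0,0,0],
    [1,0,0,0,0,0,0],
    [1,0,0,0,0,0,0],
    [1,0,0,0,0,0,0],
    [1,0,0,0,0,0,0],
    [1,0,0,0,0,0,0],
    [1,0,0,0,0,0,0],
    [1,0,0,-0.02,0,0,0],
    [1,0,0,-0.04,0,0,0],
    [1,0,0,-0.04,0,0,0],
    [1,0,0,-0.04,0,0,0],
    [1,0,0,0,0,0,0],
    [1,0,0,0,0,0,0]
  ]
}}

```text
time_s: 21.1
tcp_pos: [0.5963, 0.0395, 0.2075]
eef_rot: [-179.9, 0.3, -139.2]
contact_force: [-0.3, -0.5, -0.8]
gripper_width: 0.0878
gripper_force: 0.0
```

Run:
```python
from h import *
s=get_state();print(s["tcp_pos"],s["eef_rot"],s["contact_force"],s["moment"],s["gripper_width"],s["time_s"])
c=snap("side","s9");c0=load("side0")
# nut-top heights and bystander check
P=np.array([px2w(c,u,v) for v in range(165,215) for u in range(305,370)])
m=(np.hypot(P[:,0]-.5955,P[:,1]+.0755)<.034)&(P[:,2]>.04)&(P[:,2]<.056);Q=P[m]
A=np.c_[Q[:,:2]-Q[:,:2].mean(0),np.ones(len(Q))];print("nut top",len(Q),Q.mean(0).round(4),np.linalg.lstsq(A,Q[:,2],rcond=None)[0].round(3))
for n,(a,b,u,v) in dict(spool=(200,235,260,285),ring=(258,282,302,330),bearing=(240,272,370,410)).items(): print(n,np.abs(c["frame"][a:b,u:v].astype(int)-c0["frame"][a:b,u:v]).mean())
```

```text
[0.59633267 0.03952029 0.20747482] [-179.87201827    0.3263791  -139.21917465] [-0.34608419 -0.46038265 -0.84236677] [ 0.06855276 -0.10083244  0.0681605 ] 0.08781956415091338 21.1
nut top 180 [ 0.5939 -0.0838  0.0447] [0.004 0.021 0.045]
spool 2.830857142857143
ring 2.4032738095238093
bearing 2.728645833333333
```

```bash
python3 -c "
from plant import close_job
print(close_job())"
```

```text
the job is handed in; nothing more can be done
None
```

The nut lies flat between the jaws and is clamped at about 0.16 N m above free turning (roughly 32 N); the handle is released, the bystanders are untouched, and the job was handed in at about 21 s with no verdict returned; the reported TCP height read about 24–28 mm too low, which I corrected for.

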